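# Feel for the release notch and open the viewing station

### The arm

A 6-joint arm with a two-finger parallel gripper is mounted at the origin on the work surface. World frame = base frame: x ahead of the robot, y to its left, z up, the work surface at z = 0. Lengths are in mm, angles in degrees, forces in N, time in s.
With the tool pointing down it reaches from about 350 to 850 mm from the base axis. Payload 8.1 kg.
Tool frame: the origin (TCP) lies at the very end of the fingers, on their centre line; the grasp point (between the pads) lies r.tcp_to_grasp behind it (r.tcp_to_grasp is the distance from the TCP to the grasp point, in mm); z points along the fingers, y is the line along which they close (so a half turn about z gives the same grasp; the last joint's range is limited). The gripper opens to 85 mm and grips with 20 to 120 N. Pads are 22 mm wide; open, the fingers measure 114 mm over their backs; the gripper's body (76 mm by 85 mm) begins 54 mm behind the grasp point. The pads swing forward as they close: fully open they stand 13 mm farther back than shut.
Start: joints at [-80.982, 7.471, 85.268, -0, 87.261, -4.893], TCP at [144.273, -582.401, 231.292] pointing down, gripper open.
Joint ranges: [-169.43, 169.43], [-51.17, 129.36], [1.28, 143.12], [-76.62, 256.62], [0, 156.53], [-152.29, 152.29]. Speed limits (degrees/s): [136.94, 136.94, 159.86, 180, 180, 180].

### API

Orientations are given as [roll, pitch, yaw] about the fixed x, y, z axes, in that order (R = Rz(yaw) Ry(pitch) Rx(roll)).
In Python, from bench import r gives the robot as it stands.
- The arm moves only by the shell command python3 -m handwheel 'ROWS' [OPENING] [FORCE]. ROWS is JSON, a list of rows, each a list of 4 numbers: the shift along the tool's x, y, z in m, then the turn about the tool's z in degrees. A call has 1 to 10 rows; each row shifts and turns the commanded pose from where the row before left it, along the tool's axes as they then stand; what a row does not reach is not made up. A row lasts 1/10 s, in which the tool goes at most 50 mm and 8.59 degrees, less where a joint would pass 70% of its speed; a pose out of reach is approached as far as the arm can. A call is refused whole if a number of a shift passes 0.05 or a number of a turn 8.59, either way. A call with a gripper value outside its range is refused whole. OPENING is the finger opening in m, from 0 to 0.0854, set as the call begins (- or left out, the last holds). The fingers move at their own pace and stop on an object; FORCE is the grip in N (left out, the last holds). Time passes only in rows, so rows that do not move let the fingers close. It gives the time, the measured TCP pose, the force, the opening and the grip force at its end, in the units of the state.
- r.sense(): the state, without advancing time (a new reading comes with each control period).
- r.snapshot(name): name is "side" or "top"; returns the picture (480x640x3 uint8, red, green, blue); there is no depth.
- r.camera_params(name): a dict with "fx", "fy", "cx", "cy" (pixels), "R" (3x3) and "t" (3): a world point X has camera coordinates R X + t. Camera axes: x right, y down, z forward; pixel columns grow to the right and rows downward; lengths in mm; the calibration is good to about 2 mm. A picture is of the moment at which its call begins. camera_params takes no time and is no camera call.
- r.hand_in(): hands the job in; it is judged then, once.
The state is a dict: "time": time; "joint_pos": joint angles; "qd": joint speeds; "joint_efforts": joint torques, N m; "tool_pos": TCP position; "tcp_rot": TCP orientation; "ft_force": force on the tool from outside, world axes, zero at the start; "wrist_torque": the same for the moment, N m; "finger_gap": finger opening in mm; "grip_force": force on a finger pad.
Only numpy, scipy, OpenCV 4.12 (cv2) and the standard library are available. Lean on these libraries where they do the work, as an engineer would, in place of code of your own. Each camera call takes 0.05 s, during which the arm holds its last target. There are 200 camera calls.

### The job

Open the cover of the crown viewing station: touch the left end (the robot's left) of the rail along its front edge and slide a fingertip along the rail's front face, without forcing it, until you come to the hidden release notch, then press the catch inside the notch fully in, so that the sprung cover swings fully open, and take the hand away. Do not lift, carry or push aside the magnetic strip with the dented crowns, the gauge block, the caliper or the bottle.

Things in the scene. Friction and masses are not known exactly. Their poses are not given: they have to be found in the camera images.
- station: Low viewing station fixed to the counter: 490 wide (y) x 193 deep (x) x 70 mm high. Origin: centre of underside; -x is the front, towards the robot; +y the robot's left; z up. Grey pods at both sides, |y| 120 to 245 mm, fronts at x = -98. Between them a steel cover (top z = 70, x = -72 to 75), hinged at the back, and before it the front rail.
- rail_mid (a point): Point on the upper front edge of the aluminium rail, midway between the pods (station x = -95, y = 0, z = 67 mm; axes as the station's). The rail runs from y = -120 to 120 mm, upright front face at x = -95, 20 mm thick, z = 32 to 67; the plinth below it stands 4 mm further back. The rail does not move.
- rail_left (a point): Point on the rail's upper front edge near its left end (station x = -95, y = 100, z = 67 mm); always plain rail here, the place to start. The rail's one notch, 50 mm wide, is cut through it from top to bottom and open to the front; its middle is anywhere from station y = -65 to 35 mm, not told: feel for it, or see it from above as a dark gap in the rail.
- catch (a joint): How far the catch is pressed in (m): 0 to 0.007. It is an upright plate filling the notch's width, z = 32 to 58 mm, its face 8 mm behind the rail's front face. It moves along station +x, away from the robot, against a spring of 3 N at rest and 6 N fully in, and springs back. Past about 4 mm it frees the cover.
- cover (a joint): Opening angle of the cover (rad): 0 shut, 1.4 fully open. Once freed it swings up and back by its spring in about 2 s and stays open; till then the catch holds it. Its front edge rises just behind the rail and may lean softly on a hand above it until that backs off to the front.
- magnet_strip: Loose magnetic strip 150 x 36 x 10 mm lying along station x on the left pod, gripping three dented red tin crowns (32 mm wide, its top with them 17 mm above the pod). Origin: centre of its underside. Leave alone.
- gauge_block: Loose blue plastic stepped gauge block, 30 x 60 x 29 mm, on the right pod, towards its back. Origin: centre of its underside. Leave alone.
- caliper: Loose chrome caliper, 230 x 85 x 13 mm, lying along its x on the counter to the right of the station. Origin: on the counter under its beam's middle. Leave alone.
- sample_bottle: Loose green glass bottle, 60 mm across, 180 mm high, standing on the counter to the left of the station. Origin: centre of its underside. Leave alone.

How it is judged:
By the outcome, as a careful person would: the job done as asked, in the order asked, and still so for the second after the job is handed in, with the robot touching nothing.
It also fails if it takes over 61 s, if anything falls off the work surface, if the arm or the gripper's body presses on something with over 40 N, if the wrist force passes 120 N, or if a joint passes its speed limit or range.

## Working session

There is one attempt and no reset: what is moved stays moved. The work goes in short steps, Python scripts to look and compute and a shell command to move; the robot and the scene stay as the last step left them, time stands still between calls to the robot, and variables do not carry over. Pictures are saved under pics/ and viewed, at most 10 in all, crops included, and the job is handed in when it is done.

```bash
mkdir -p pics; python3 - <<'E'
from bench import r
import cv2
for n in("top","side"):
    cv2.imwrite(f"pics/{n}0.png",cv2.cvtColor(r.snapshot(n),cv2.COLOR_RGB2BGR))
    print(n,r.camera_params(n))
s=r.sense();print(s,r.tcp_to_grasp)
E
```

```text
top {'fx': 574.3050673728176, 'fy': 574.3050673728176, 'cx': 317.96508546576985, 'cy': 239.33925392460503, 'R': array([[-0.01314864, -0.99973698, -0.01879034],
       [-0.98481783,  0.01620088, -0.17283337],
       [ 0.17309233,  0.01623254, -0.98477183]]), 't': array([  17.34815514,  640.62039811, 1464.43985049])}
side {'fx': 472.56139409381825, 'fy': 472.56139409381825, 'cx': 320.6870335034681, 'cy': 242.2590627362016, 'R': array([[ 0.94821405, -0.31760442, -0.00418947],
       [-0.20987098, -0.61656437, -0.75881655],
       [ 0.23842042,  0.72039976, -0.65129095]]), 't': array([-606.78885525,  178.14552189, 1098.71466529])}
{'time': 0.1, 'joint_pos': array([-8.09810382e+01,  7.51193672e+00,  8.53230914e+01,  7.99639446e-04,
        8.72633035e+01, -4.89321580e+00]), 'qd': array([ 0.05220685, -0.09523857, -0.04844012,  0.00860947, -0.10634545,
       -0.00774746]), 'joint_efforts': array([ 2.31751197e-03, -5.70951319e+01, -5.01943123e+01, -9.90873900e-05,
        8.17394553e-03, -2.09657111e-05]), 'tool_pos': array([ 144.20607215, -581.89158075,  230.33680611]), 'tcp_rot': array([-1.79902095e+02, -9.18332571e-03,  1.39121309e+01]), 'ft_force': array([-0.24189129,  0.0209293 , -0.31787334]), 'wrist_torque': array([0.03727502, 0.04643091, 0.00036552]), 'grip_force': 0.0, 'finger_gap': 85.24196479657942} 18.700000000000003
```

View pics/top0.png

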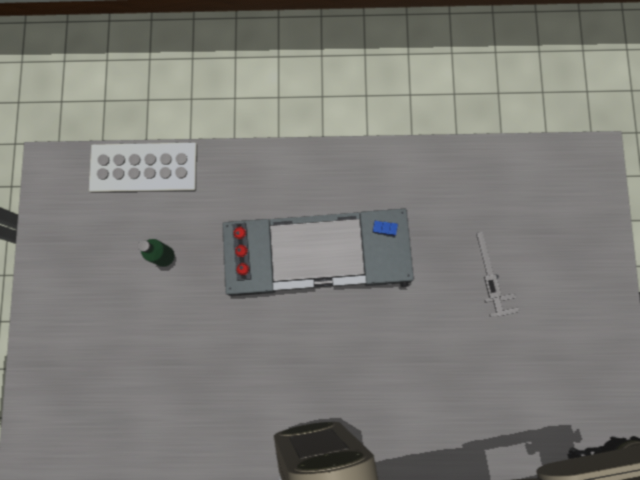

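View pics/side0.png

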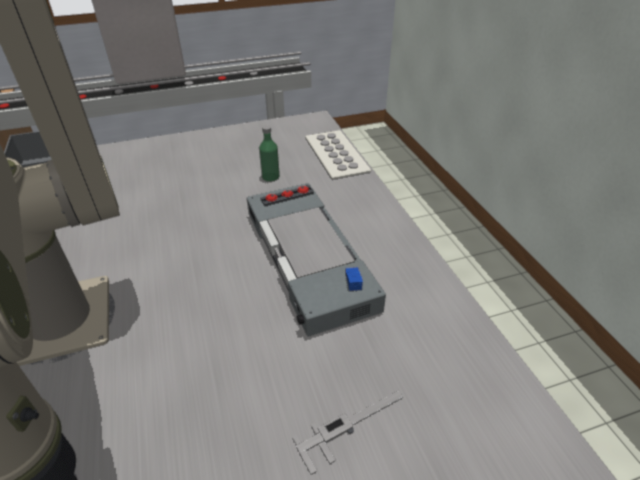

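The top view shows the station at about (318,252), rail from (273,285) to (366,280) with a dark gap near (323,282). The strip is left at (241,250), the blue block at (385,228), the bottle at (158,252) and the caliper at (492,280). I'll enlarge that area and localise it.

```bash
cat > h.py <<'E'
import numpy as np, cv2
from bench import r
def ray(n,uv,z):
    c=r.camera_params(n);R,t=np.array(c["R"]),np.array(c["t"])
    d=R.T@np.array([(uv[0]-c["cx"])/c["fx"],(uv[1]-c["cy"])/c["fy"],1]);o=-R.T@t
    return o+d*(z-o[2])/d[2]
def proj(n,X):
    c=r.camera_params(n);p=np.array(c["R"])@X+np.array(c["t"])
    return np.array([c["cx"]+c["fx"]*p[0]/p[2],c["cy"]+c["fy"]*p[1]/p[2]])
def crop(n,u0,v0,w,h,k,name):
    im=cv2.cvtColor(r.snapshot(n),cv2.COLOR_RGB2BGR)[v0:v0+h,u0:u0+w]
    cv2.imwrite(f"pics/{name}.png",cv2.resize(im,None,fx=k,fy=k,interpolation=cv2.INTER_CUBIC))
E
python3 - <<'E'
from h import *
im=cv2.imread("pics/top0.png")
cv2.imwrite("pics/c0.png",cv2.resize(im[200:300,215:420],None,fx=3.9,fy=3.9,interpolation=cv2.INTER_CUBIC))
g=im.max(2)
m=(im.min(2)>150).astype(np.uint8)
m[:200]=0;m[300:]=0;m[:,:215]=0;m[:,420:]=0
n,l,s,c=cv2.connectedComponentsWithStats(m)
for i in range(1,n):
    if s[i][4]>30:
        k,_=cv2.findContours((l==i).astype(np.uint8),0,2)
        b=cv2.boxPoints(cv2.minAreaRect(k[0]));print(s[i]);print(b.round(1).tolist());print([ray("top",p,67).round(0)[:2].tolist() for p in b])
E
```

```text
[ 273  221   89   59 4199]
[[271.1000061035156, 226.6999969482422], [357.79998779296875, 220.1999969482422], [361.79998779296875, 272.6000061035156], [275.0, 279.20001220703125]]
[[675.0, 131.0], [689.0, -98.0], [549.0, -105.0], [536.0, 121.0]]
[333 276  32   9 215]
[[332.79998779296875, 277.8999938964844], [364.0, 275.5], [364.5, 282.29998779296875], [333.29998779296875, 284.70001220703125]]
[[537.0, -29.0], [542.0, -110.0], [524.0, -111.0], [519.0, -30.0]]
[274 280  39  10 267]
[[273.6000061035156, 282.29998779296875], [312.0, 279.3999938964844], [312.5, 286.29998779296875], [274.1000061035156, 289.20001220703125]]
[[527.0, 125.0], [534.0, 25.0], [516.0, 24.0], [509.0, 123.0]]
```

View pics/c0.png

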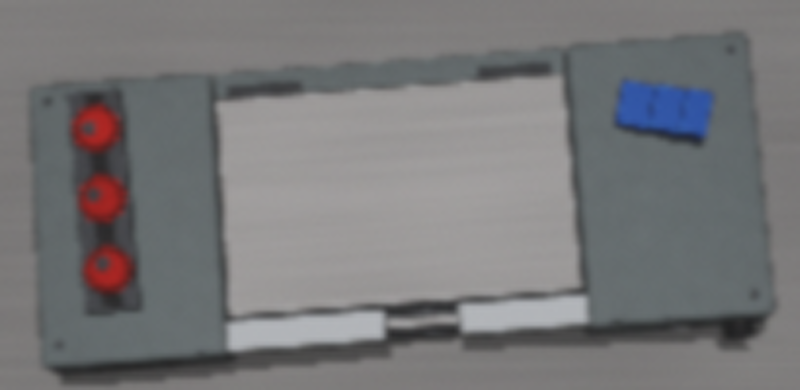

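The crop shows the bright rail in two pieces. The notch lies between crop columns 387 and 460 (full image u≈314–333, v≈282). On rays: rail front mid ≈ (515,5), yaw ≈ 3.6°, notch middle ≈ station y -8. I'll set out with closed fingers.

```bash
python3 -m handwheel '[[0,0,0,5.15],[0,0,0,5.15],[0.035,-0.03,0,0],[0.035,-0.03,0,0],[0.035,-0.03,0,0],[0.035,-0.03,0,0],[0.035,-0.03,0,0],[0.035,-0.03,0,0],[0.035,-0.03,0,0],[0.035,-0.03,0,0]]' 0 20
python3 -m handwheel '[[0.03,-0.035,0,0],[0,-0.045,0,0],[0,-0.045,0,0],[0,-0.045,0,0],[0,-0.045,0,0],[0,-0.045,0,0],[0,-0.045,0,0],[0,-0.045,0,0],[0,0,0,0],[0,0,0,0]]'
```

```text
time: 1.1
tool_pos: [409.5, -323.6, 231.0]
tcp_rot: [-180.0, 0.0, 3.6]
ft_force: [0.1, 0.4, 1.1]
finger_gap: -0.1
grip_force: 0.0
time: 2.1
tool_pos: [416.2, 26.8, 231.1]
tcp_rot: [180.0, 0.0, 3.8]
ft_force: [-0.3, -0.8, 0.4]
finger_gap: -0.1
grip_force: 0.0
```

```bash
python3 -m handwheel '[[0.02,-0.035,0.02,0],[0.02,-0.035,0.03,0],[0,0,0.04,0],[0,0,0.04,0],[0,0,0.04,0],[0,0,0.02,0],[0,0,0,0],[0,0,0,0],[0,0,0,0]]'
python3 - <<'E'
from h import *
crop("top",215,190,220,160,3.6,"c1")
im=cv2.cvtColor(r.snapshot("side"),cv2.COLOR_RGB2BGR)[160:340,200:400]
cv2.imwrite("pics/s1.png",cv2.resize(im,None,fx=3.3,fy=3.3,interpolation=cv2.INTER_CUBIC))
s=r.sense();print(s["tool_pos"],s["ft_force"])
for y in (100,-8,17,-33):
    th=np.radians(3.6);X=np.array([np.cos(th),np.sin(th),0]);Y=np.array([-np.sin(th),np.cos(th),0])
    p=np.array([515.5,5.5,67])+Y*y;print(y,p.round(0),proj("side",p),proj("top",p))
E
```

```text
time: 3.0
tool_pos: [453.6, 97.6, 43.3]
tcp_rot: [-180.0, -0.2, 3.5]
ft_force: [0.6, 0.4, 0.3]
finger_gap: 0.1
grip_force: 0.0
[453.64036175  97.94112335  43.35850437] [ 0.12346719  0.28343303 -0.23077785]
100 [509. 105.  67.] [261.19411289 225.47051227] [280.96669403 289.21642093]
-8 [516.  -2.  67.] [273.68458819 250.51164626] [322.51557489 285.98358596]
17 [514.  22.  67.] [270.65176758 244.43139186] [312.89491768 286.73214998]
-33 [518. -27.  67.] [276.80954238 256.77661173] [332.13795625 285.2348878 ]
```

View pics/s1.png

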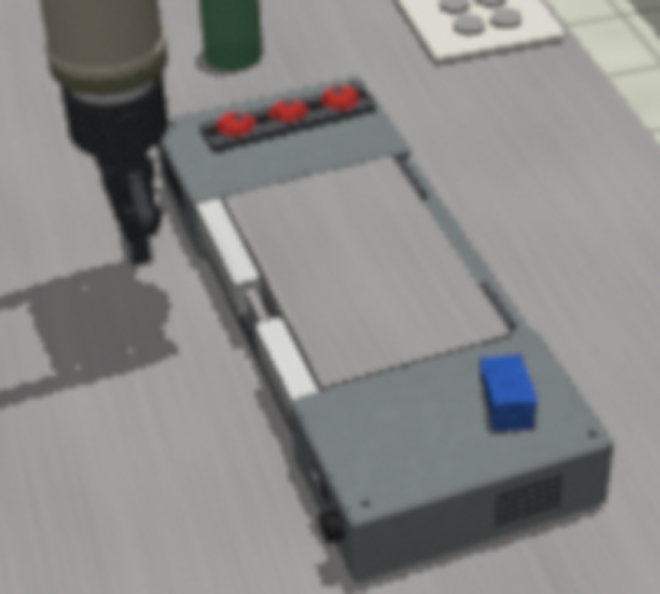

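View pics/c1.png

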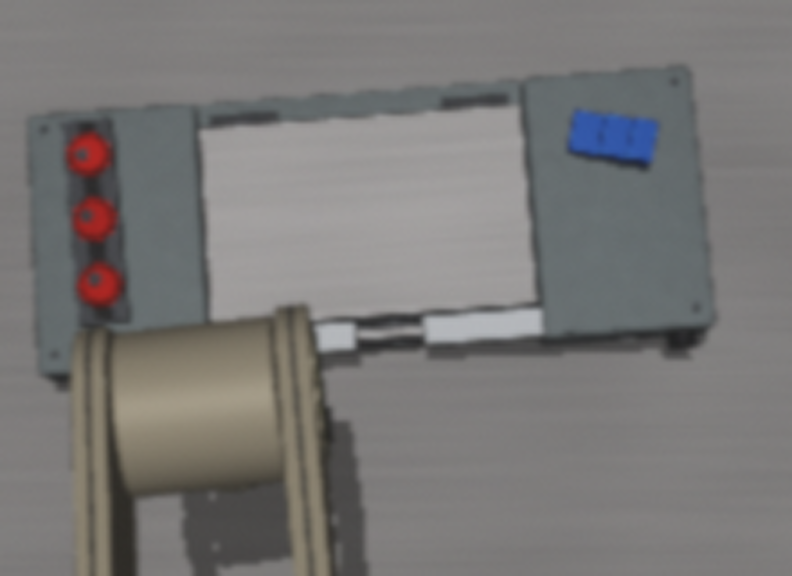

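Both views show the closed fingers ahead of the left end of the rail, about 45 mm clear (fingertip at crop (140,255) in the side view). The notch is confirmed at side-crop (258,300) and top-crop columns 357–424. I'll creep forward to contact.

```bash
python3 -m handwheel '[[0.015,0,0,0],[0.012,0,0,0],[0.006,0,0,0],[0.002,0,0,0],[0,0,0,0],[0,0,0,0]]'
for i in 1 2 3; do :; done
python3 -m handwheel '[[0.001,0,0,0],[0.001,0,0,0],[0.001,0,0,0],[0,0,0,0]]'
```

```text
time: 3.7
tool_pos: [486.4, 100.4, 41.4]
tcp_rot: [180.0, 0.0, 3.6]
ft_force: [-0.1, -0.1, 0.3]
finger_gap: -0.1
grip_force: 0.0
time: 4.1
tool_pos: [489.9, 100.5, 41.5]
tcp_rot: [180.0, -0.0, 3.6]
ft_force: [0.5, 0.5, -0.1]
finger_gap: 0.3
grip_force: 0.0
```

```bash
python3 -m handwheel '[[0.001,0,0,0],[0.001,0,0,0],[0.001,0,0,0],[0,0,0,0]]'
python3 -m handwheel '[[0.001,0,0,0],[0.001,0,0,0],[0,0,0,0]]'
```

```text
time: 4.5
tool_pos: [493.0, 100.7, 41.5]
tcp_rot: [-180.0, -0.0, 3.6]
ft_force: [0.6, -0.2, -0.4]
finger_gap: 0.1
grip_force: 0.0
time: 4.8
tool_pos: [495.0, 100.9, 41.5]
tcp_rot: [-180.0, -0.0, 3.6]
ft_force: [0.0, -0.4, 0.4]
finger_gap: 0.0
grip_force: 0.0
```

```bash
python3 -m handwheel '[[0.001,0,0,0],[0.001,0,0,0],[0,0,0,0]]'
```

```text
time: 5.1
tool_pos: [497.0, 101.0, 41.5]
tcp_rot: [-180.0, -0.0, 3.6]
ft_force: [-1.1, 0.3, 0.9]
finger_gap: 0.2
grip_force: 0.0
```

```bash
python3 -m handwheel '[[0.001,0,0,0],[0,0,0,0]]'
```

```text
time: 5.3
tool_pos: [498.0, 101.1, 41.5]
tcp_rot: [-180.0, -0.0, 3.6]
ft_force: [0.0, -1.0, -0.8]
finger_gap: -0.3
grip_force: 0.0
```

```bash
python3 -m handwheel '[[0.001,0,0,0],[0,0,0,0]]'
```

```text
time: 5.5
tool_pos: [499.0, 101.1, 41.5]
tcp_rot: [180.0, -0.0, 3.6]
ft_force: [-0.3, -0.4, -0.0]
finger_gap: -0.1
grip_force: 0.0
```

```bash
python3 -m handwheel '[[0.001,0,0,0],[0,0,0,0]]'
```

```text
time: 5.7
tool_pos: [499.2, 101.2, 41.3]
tcp_rot: [180.0, 0.1, 3.6]
ft_force: [-3.9, -1.0, 4.2]
finger_gap: 0.0
grip_force: 2.4
```

Contact at about 5 N. Sliding right along the rail.

```bash
python3 -m handwheel '[[0,0.003,0,0],[0,0.003,0,0],[0,0.003,0,0],[0,0.003,0,0],[0,0.003,0,0]]'
```

```text
time: 6.2
tool_pos: [500.1, 86.0, 41.0]
tcp_rot: [-180.0, 0.1, 3.6]
ft_force: [-4.7, 3.2, -1.1]
finger_gap: 0.2
grip_force: 2.3
```

```bash
python3 -m handwheel '[[0,0.003,0,0],[0,0.003,0,0],[0,0.003,0,0],[0,0.003,0,0],[0,0.003,0,0]]'
```

```text
time: 6.7
tool_pos: [501.0, 71.1, 41.0]
tcp_rot: [-180.0, 0.1, 3.6]
ft_force: [-5.6, 3.1, 0.1]
finger_gap: -0.0
grip_force: 2.3
```

Steady. Continuing; the notch's near edge is expected at TCP y≈8, fully in by about y≈-15.

```bash
python3 -m handwheel '[[0,0.003,0,0],[0,0.003,0,0],[0,0.003,0,0],[0,0.003,0,0],[0,0.003,0,0],[0,0.003,0,0],[0,0.003,0,0]]'
```

```text
time: 7.4
tool_pos: [502.3, 50.1, 41.0]
tcp_rot: [-180.0, 0.1, 3.6]
ft_force: [-3.5, 1.7, -0.6]
finger_gap: 0.0
grip_force: 2.3
```

```bash
python3 -m handwheel '[[0,0.003,0,0],[0,0.003,0,0],[0,0.003,0,0],[0,0.003,0,0],[0,0.003,0,0],[0,0.003,0,0],[0,0.003,0,0]]'
```

```text
time: 8.1
tool_pos: [503.6, 29.1, 40.9]
tcp_rot: [-180.0, 0.1, 3.6]
ft_force: [-4.8, 2.0, -0.2]
finger_gap: -0.1
grip_force: 2.3
```

```bash
python3 -m handwheel '[[0,0.003,0,0],[0,0.003,0,0],[0,0.003,0,0],[0,0.003,0,0],[0,0.003,0,0]]'
```

```text
time: 8.6
tool_pos: [504.6, 14.2, 41.1]
tcp_rot: [-180.0, 0.1, 3.6]
ft_force: [-3.9, 2.7, -0.4]
finger_gap: -0.0
grip_force: 1.8
```

```bash
python3 -m handwheel '[[0,0.003,0,0],[0,0.003,0,0]]'
```

```text
time: 8.8
tool_pos: [506.5, 7.7, 41.9]
tcp_rot: [180.0, -0.1, 3.6]
ft_force: [0.3, 0.3, -0.4]
finger_gap: 0.2
grip_force: 0.0
```

```bash
python3 -m handwheel '[[0,0.003,0,0],[0,0.002,0,0]]'
```

```text
time: 9.0
tool_pos: [506.5, 2.8, 41.7]
tcp_rot: [180.0, -0.1, 3.6]
ft_force: [-0.6, 0.1, -0.3]
finger_gap: -0.0
grip_force: 0.0
```

Force dropped to zero at y≈9: the notch. I'll centre in it, then advance to the catch.

```bash
python3 -m handwheel '[[0,0.003,0,0],[0,0.001,0,0],[0.002,0,0,0],[0.002,0,0,0],[0.001,0,0,0],[0.001,0,0,0],[0,0,0,0]]'
```

```text
time: 9.7
tool_pos: [512.4, -0.1, 41.4]
tcp_rot: [-180.0, -0.0, 3.6]
ft_force: [-0.5, 0.1, -0.4]
finger_gap: -0.2
grip_force: 0.0
```

```bash
python3 -m handwheel '[[0.001,0,0,0],[0.001,0,0,0],[0.001,0,0,0],[0,0,0,0]]'
```

```text
time: 10.1
tool_pos: [514.7, -0.0, 41.3]
tcp_rot: [-180.0, 0.1, 3.6]
ft_force: [-4.6, 1.1, 2.5]
finger_gap: -0.0
grip_force: 2.6
```

```bash
python3 -m handwheel '[[0.001,0,0,0],[0.001,0,0,0],[0.001,0,0,0],[0,0,0,0]]'
```

```text
time: 10.5
tool_pos: [517.8, 0.2, 41.2]
tcp_rot: [-180.0, 0.1, 3.6]
ft_force: [-5.2, -1.5, 3.3]
finger_gap: 0.3
grip_force: 2.5
```

```bash
python3 -m handwheel '[[0.001,0,0,0],[0.001,0,0,0],[0,0,0,0]]'
```

```text
time: 10.8
tool_pos: [519.8, 0.3, 41.3]
tcp_rot: [-180.0, 0.1, 3.6]
ft_force: [-6.1, -0.7, 3.0]
finger_gap: 0.1
grip_force: 2.9
```

```bash
python3 -m handwheel '[[0.001,0,0,0],[0.001,0,0,0],[0,0,0,0]]'
```

```text
time: 11.1
tool_pos: [520.4, 0.3, 41.1]
tcp_rot: [-180.0, 0.2, 3.6]
ft_force: [-12.7, 0.5, 9.5]
finger_gap: -0.2
grip_force: 6.4
```

Hard stop at 520.4 with the force up: the catch is fully in. Hold briefly, then back off straight to the front.

```bash
python3 -m handwheel '[[0,0,0,0],[0,0,0,0],[0,0,0,0],[-0.005,0,0,0],[-0.01,0,0,0],[-0.02,0,0,0],[-0.03,0,0,0],[-0.04,0,0,0],[-0.04,0,0,0],[-0.02,0,-0.02,0]]'
python3 -m handwheel '[[0,0,-0.03,0],[0,0,-0.03,0],[0,0,-0.03,0],[0,0,0,0],[0,0,0,0],[0,0,0,0],[0,0,0,0],[0,0,0,0],[0,0,0,0],[0,0,0,0]]'
python3 -m handwheel '[[0,0,0,0],[0,0,0,0],[0,0,0,0],[0,0,0,0],[0,0,0,0],[0,0,0,0],[0,0,0,0],[0,0,0,0],[0,0,0,0],[0,0,0,0]]'
python3 - <<'E'
from h import *
crop("side",200,120,240,220,2.7,"s2")
E
```

```text
time: 12.1
tool_pos: [352.6, -9.5, 58.1]
tcp_rot: [-179.9, 0.3, 3.6]
ft_force: [-0.8, -1.1, 0.2]
finger_gap: 0.3
grip_force: 0.0
time: 13.1
tool_pos: [357.4, -10.0, 151.1]
tcp_rot: [-180.0, 0.0, 3.6]
ft_force: [0.3, -0.4, 0.1]
finger_gap: 0.2
grip_force: 0.0
time: 14.1
tool_pos: [357.6, -10.0, 151.4]
tcp_rot: [-180.0, -0.0, 3.6]
ft_force: [-0.4, 0.4, -0.2]
finger_gap: 0.3
grip_force: 0.0
```

View pics/s2.png

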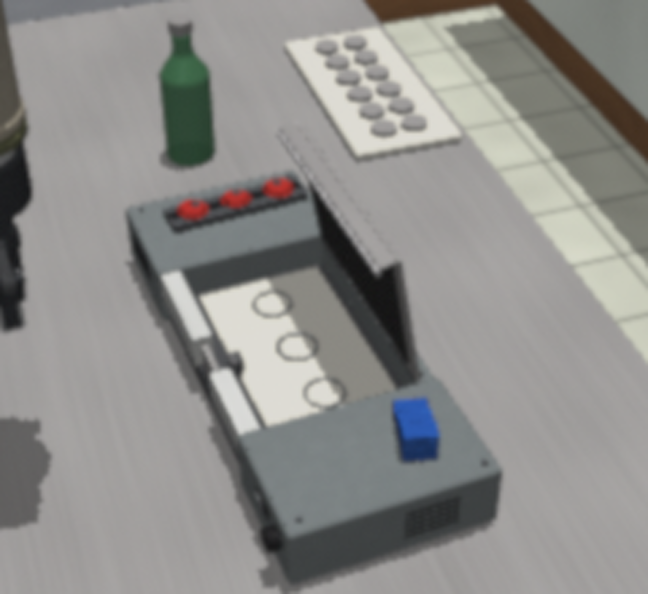

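The cover stands nearly upright at crop (345,230), the crowns and block are undisturbed, and the hand is clear. I'll wait one more second, check that the cover is still, then hand in.

```bash
python3 -m handwheel '[[0,0,0,0],[0,0,0,0],[0,0,0,0],[0,0,0,0],[0,0,0,0],[0,0,0,0],[0,0,0,0],[0,0,0,0],[0,0,0,0],[0,0,0,0]]'
python3 - <<'E'
from h import *
a=cv2.imread("pics/s2.png").astype(int);crop("side",200,120,240,220,2.7,"s3");b=cv2.imread("pics/s3.png").astype(int)
print((abs(a-b).max(2)>40).sum()); print(r.sense()["ft_force"])
E
```

```text
time: 15.15
tool_pos: [357.6, -10.0, 151.5]
tcp_rot: [-180.0, -0.0, 3.6]
ft_force: [0.9, -0.9, 0.3]
finger_gap: -0.2
grip_force: 0.0
0
[ 0.25420449  0.09738179 -0.37768497]
```

```bash
python3 -c "from bench import r; print(r.hand_in())"
```

```text
the job is handed in; nothing more can be done
None
```

The job is handed in at about 15 s: I slid along the rail from its left end to the notch and pressed the catch to its stop, the cover swung open and stayed still, and the hand is clear with the loose objects not touched.

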